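# Find the sound port with the thread plug gauge

## Robot

A 6-joint arm with a two-finger parallel gripper is mounted at the origin on a cart in front of the work surface, level with it; the furniture and walls round the work are solid. World frame = base frame: x ahead of the robot, y to its left, z up, the work surface at z = 0. Lengths are in m, angles in rad, forces in N, time in s.
With the tool pointing down it reaches from about 0.3 to 0.775 m from the base axis. Payload 14.6 kg.
Tool frame: the origin (TCP) lies at the very end of the fingers, on their centre line; the grasp point (between the pads) lies ctrl.tcp_to_grasp behind it (ctrl.tcp_to_grasp is the distance from the TCP to the grasp point, in m); x points along the fingers, y is the direction in which the jaws open and shut, and the axes are right-handed (so a half turn about x gives the same grasp; the last joint's range is limited). The gripper opens to 94 mm and grips with 3 to 60 N. Pads are 16 mm wide; open, the fingers measure 119 mm over their backs; the gripper's body (75 mm by 177 mm) begins 78 mm behind the grasp point.
Start: joints at [-1.206, 0.3, 1.521, -0, 1.321, -0.067], TCP at [0.23, -0.5, 0.205] pointing down, gripper open.
Joint ranges: [-3.03, 3.03], [-0.79, 2.21], [0.23, 2.52], [-1.04, 4.18], [0, 3.07], [-2.55, 2.55]. Speed limits (rad/s): [2.22, 2.22, 2.57, 3.14, 3.14, 3.14].

## Interface

Orientations are given as [roll, pitch, yaw] about the fixed x, y, z axes, in that order (R = Rz(yaw) Ry(pitch) Rx(roll)).
In Python, from station import ctrl gives the robot as it stands.
- The arm moves only by the tool play_rows, never from a script. Its argument "increments" is a list that holds one entry, the list of rows, each a list of 5 numbers: the closure in counts, from 0 (fully open) to 255 (shut), then the shift along the tool's x, y, z in cm, then the turn about the tool's x in degrees. A call has 1 to 12 rows; each row shifts and turns the commanded pose from where the row before left it, along the tool's axes as they then stand; what a row does not reach is not made up. A row lasts 1/12 s, in which the tool goes at most 41.7 mm and 7.16 degrees, less where a joint would pass 70% of its speed; a pose out of reach is approached as far as the arm can. A call is refused whole if a number of a shift passes 4.17 or a number of a turn 7.16, either way. A call with a gripper value outside its range is refused whole. The fingers move at their own pace and stop on an object; "newtons" is the grip in N (left out, the last holds). Time passes only in rows, so rows that do not move let the fingers close. It gives the time, the measured TCP pose, the force and the opening at its end, in the units of the state.
- ctrl.get_obs(): the state, without advancing time (a new reading comes with each control period).
- ctrl.camera(name): name is "scene" or "top"; returns the picture (384x512x3 uint8, red, green, blue); there is no depth.
- ctrl.calibration(name): a dict with "fx", "fy", "cx", "cy" (pixels), "rvec" (rotation vector, rad) and "tvec" (3), from world to camera coordinates, as OpenCV has them. Camera axes: x right, y down, z forward; pixel columns grow to the right and rows downward; lengths in m; the calibration is good to about 2 mm. A picture is of the moment at which its call begins. calibration takes no time and is no camera call.
- ctrl.hand_in(): hands the job in, once; it reports no verdict.
The state is a dict: "time_s": time; "qpos": joint angles; "joint_vel": joint speeds; "tau": joint torques, N m; "ee_pos": TCP position; "eef_rot": TCP orientation; "force": force on the tool from outside, world axes, zero at the start; "moment": the same for the moment, N m; "grip_width": finger opening in m.
Only numpy, scipy, OpenCV 4.12 (cv2) and the standard library are available. Lean on these libraries where they do the work, as an engineer would, in place of code of your own. Each camera call takes 0.05 s, during which the arm holds its last target.

## Task

One of the two threaded ports in the loose aluminium coupling body was probably cross-threaded, and it cannot be seen which. Take the GO thread plug gauge from its stand and screw it home by its right-hand thread in the sound port, only until the collar meets the face, not tight, then let go: start it gently, and if it binds early, stop, back it out and use the other port; never force it or drag the body out of its place, and leave the things around alone.

Things in the scene. Friction and masses are not known exactly. Their poses are not given: they have to be found in the camera images.
- part: Loose machined coupling body, aluminium look, 66 x 142 x 42 mm (own x, y, z), 1.5 to 2.2 kg, held by its weight alone: a twist near 0.4 N m or a side push near 10 N drags it. Origin mid underside. Two threaded ports in its top at y = +33 and -33 mm. At most one is cross-threaded (nearly always one, at random, unseen): there the gauge binds within about a quarter turn, well above home.
- port_left (a point): Mouth centre of the port at the body's +y side, level with its top face, axes as the body's. Blind bore 40 mm, 32 mm deep, lead-in 46 mm across. Its four-start right-hand round thread (pitch 6 mm, lead 24 mm a turn, going in when turned clockwise seen from above, play about 1 mm) stands 5 to 12 mm below the face, 35 mm across its crests.
- port_right (a point): Mouth centre of the port at the body's -y side, level with its top face, axes as the body's; otherwise the same as the left port.
- stand: Fixed grey plastic storage stand, 70 x 70 x 34 mm, with a plain round recess of 44 mm, 29 mm deep, in its top. Origin in the middle of its underside. The gauge hangs in it by its collar, thread down.
- gauge: GO thread plug gauge, steel, 0.28 kg, upright. Origin mid underside of its collar (51 mm across, z 0 to 6 mm), z to the handle. Below it the thread, 38 mm over crests, to z = -18 mm, on a 32.6 mm core with a nose coned to 22 mm at z = -26 mm. Turned clockwise it goes in; home = collar on the body's face, origin at the mouth; to come out it must be turned back. Stays where left.
- micrometer: Micrometer lying on the worktop, about 48 x 125 x 14 mm, a bystander; origin in the middle of its underside.
- ring_gauge: Plain steel ring gauge lying flat, 62 mm across, 22 mm high, a bystander; origin in the middle of its underside.
- oil_bottle: Small white oil bottle with a red cap, 34 mm across, 102 mm tall, standing, a bystander; origin in the middle of its underside.
- handle (a point): Middle of the gauge's round dark knurled handle with a green band, 28 mm across, 6 to 53 mm above the gauge's origin; this point 30 mm above it. Set down in a port the gauge rests on the port's thread 7 to 16 mm above home, whence home is about 0.3 to 0.7 of a turn clockwise. Under a push of 3 N it turns in a sound thread with under 0.1 N m and sinks steadily; where it binds, the twist jumps.
There are look-alikes about, which are no part of the job. Of the things shaped like the gauge, the steel one is meant.

How it is judged:
On the way, in this order (a step that is already met when the one before it is completed fails the run):
1. the gauge is lifted out of its stand (z of gauge in the frame of stand above 0.055 m), for 0.1 s.
2. the gauge has entered one of the ports upright, not yet home (((horizontal distance between gauge and port_left below 0.004 m and z of gauge in the frame of port_left between 0.002 and 0.013 m) or (horizontal distance between gauge and port_right below 0.004 m and z of gauge in the frame of port_right between 0.002 and 0.013 m)) and angle between gauge's own z axis and vertical below 0.15 rad), for 0.1 s.
At the end, for the whole second after the job is handed in: The gauge stands in either port, axis within 3 mm of the port's and upright within 0.06 rad, its collar's underside less than 1.5 mm above the port's mouth, released and at rest; the body and the bystanders still in place (((horizontal distance between gauge and port_left below 0.003 m and z of gauge in the frame of port_left below 0.0015 m) or (horizontal distance between gauge and port_right below 0.003 m and z of gauge in the frame of port_right below 0.0015 m)) and angle between gauge's own z axis and vertical below 0.06 rad and linear speed of gauge below 0.01 m/s); the robot touches nothing.
It fails at once if the gauge is pressed or forced against the body: the contact forces between them add up to more than 60 N (over-tightening at home or a hard bind does this) (contact force between gauge and part above 60 N).
It fails at once if the body is dragged or turned so that one of its ports is more than 12 mm from where it was (distance of any of port_left, port_right from where it was at the start of the episode above 0.012 m).
It fails at once if a bystander is pushed more than 20 mm (distance of any of micrometer, ring_gauge, oil_bottle from where it was at the start of the episode above 0.02 m).
It also fails if it takes over 72 s, if anything falls off the work surface, if the arm or the gripper's body presses on something with over 40 N, if the wrist force passes 120 N, or if a joint passes its speed limit or range.

## Working session

There is one attempt and no reset: what is moved stays moved. The work goes in short steps, Python scripts to look and compute and a tool call to move; the robot and the scene stay as the last step left them, time stands still between calls to the robot, and variables do not carry over. Pictures are saved under pics/ and viewed, and the job is handed in when it is done.

Besides the shell and the picture viewer there is one more tool, called after "Emit:" as name(argument=value, ...), one argument or row to a line, values as JSON. play_rows: Moves the arm, as the interface text tells. Its arguments: {"type":"object","properties":{"increments":{"type":"array"},"newtons":{"type":"number"}},"required":["increments"]}

```bash
mkdir -p pics; ls; python3 - <<'E'
from station import ctrl
import cv2
for n in("scene","top"):
    im=ctrl.camera(n); cv2.imwrite(f"pics/{n}0.png",cv2.resize(im[:,:,::-1],(768,576),interpolation=cv2.INTER_CUBIC)); cv2.imwrite(f"pics/{n}0_raw.png",im[:,:,::-1]); print(n,ctrl.calibration(n))
print(ctrl.get_obs(),ctrl.tcp_to_grasp)
E
```

```text
pics
scene {'fx': 402.0762886656758, 'fy': 402.0762886656758, 'cx': 259.09906745314544, 'cy': 195.38628063098864, 'rvec': array([ 0.76462274, -2.42542453,  1.30346183]), 'tvec': array([0.43973135, 0.2638092 , 0.60003428])}
top {'fx': 447.8341991340244, 'fy': 447.8341991340244, 'cx': 259.75367088347593, 'cy': 194.9257619504715, 'rvec': array([ 2.18367242, -2.1210139 ,  0.14576609]), 'tvec': array([-0.05028573,  0.56941651,  0.84460057])}
{'time_s': 0.1, 'qpos': array([-1.20561037e+00,  3.00402762e-01,  1.52152483e+00, -6.56109954e-07,
        1.32070968e+00, -6.66493371e-02]), 'joint_vel': array([ 0.0006857 , -0.00209579, -0.00125878, -0.00172762, -0.00111196,
        0.00184012]), 'tau': array([ 8.94040641e-04, -5.32649016e+01, -3.53286195e+01,  7.09228450e-02,
        2.35017546e-02, -4.84147199e-05]), 'ee_pos': array([ 0.23008234, -0.49929655,  0.20494761]), 'eef_rot': array([-1.63683728,  1.56975171,  1.93659083]), 'force': array([-0.33997114,  0.30920646, -0.25750499]), 'moment': array([-0.01671733, -0.05471168, -0.02434373]), 'grip_width': 0.09382423391616519} 0.0188
```

View pics/scene0.png

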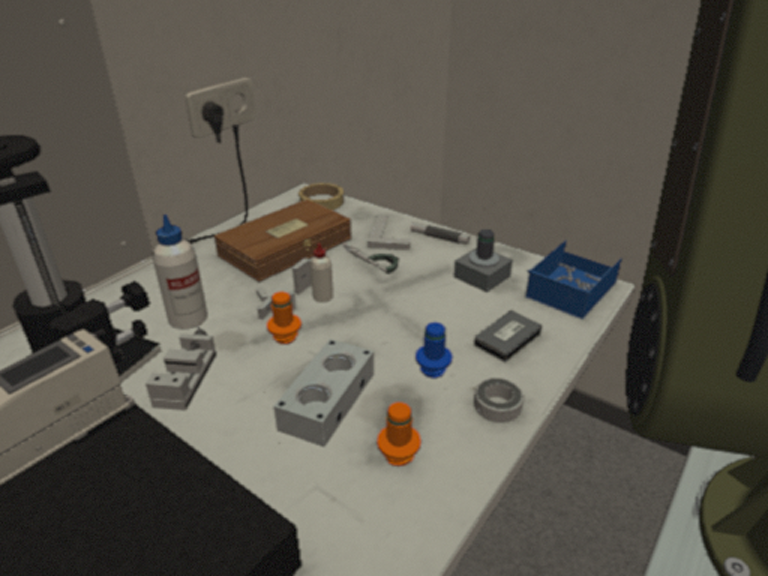

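View pics/top0.png

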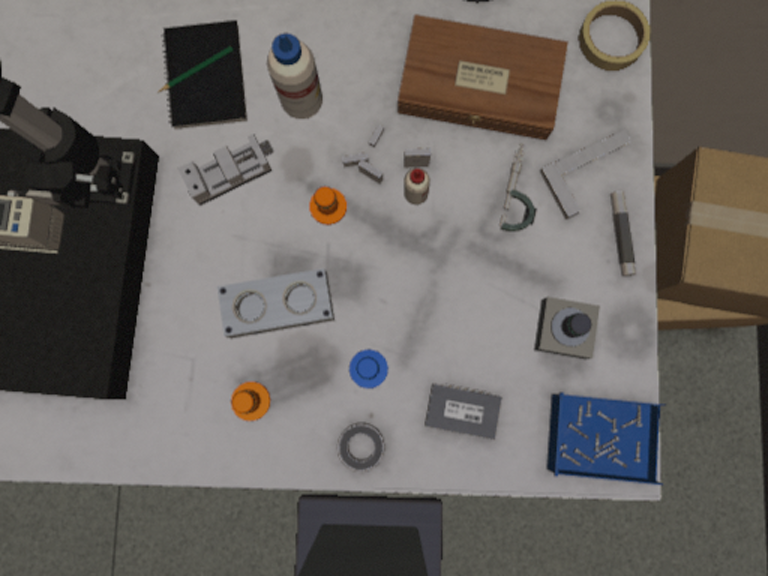

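The top view, in 768x576 pixels, shows these look-alikes: orange plugs at (328,205) and (250,401), a blue one at (368,368), and the steel one in the grey stand at (575,325). I'll check the last with a close crop.

```bash
cat > h.py <<'E'
from station import ctrl
import cv2, numpy as np
def cam(n):
    c=ctrl.calibration(n); K=np.array([[c['fx'],0,c['cx']],[0,c['fy'],c['cy']],[0,0,1]]); return K,np.array(c['rvec']),np.array(c['tvec'])
def w(n,u,v,z):
    K,r,t=cam(n); R=cv2.Rodrigues(r)[0]; C=-R.T@t; d=R.T@np.linalg.inv(K)@np.array([u,v,1.]); return C+d*(z-C[2])/d[2]
def p(n,P):
    K,r,t=cam(n); return cv2.projectPoints(np.array(P,float).reshape(-1,1,3),r,t,K,None)[0].reshape(-1,2)
def crop(im,x0,y0,x1,y1,s,f):
    cv2.imwrite(f,cv2.resize(im[y0:y1,x0:x1],None,fx=s,fy=s,interpolation=cv2.INTER_CUBIC))
E
python3 - <<'E'
from h import *
t=cv2.imread("pics/top0_raw.png");s=cv2.imread("pics/scene0_raw.png")
a=cv2.resize(t[185:250,345:410],(390,390),interpolation=cv2.INTER_CUBIC)
b=cv2.resize(s[145:200,295:350],(390,390),interpolation=cv2.INTER_CUBIC)
cv2.imwrite("pics/c1.png",np.hstack([a,b]))
crop(t,135,170,235,230,7,"pics/c2.png")
crop(s,180,220,255,300,7,"pics/c3.png")
for n in("top","scene"):
    K,r,tt=cam(n); print(n,-cv2.Rodrigues(r)[0].T@tt)
E
```

```text
top [ 0.452643   -0.03436428  0.91326192]
scene [0.15795698 0.54300185 0.5506348 ]
```

View pics/c1.png

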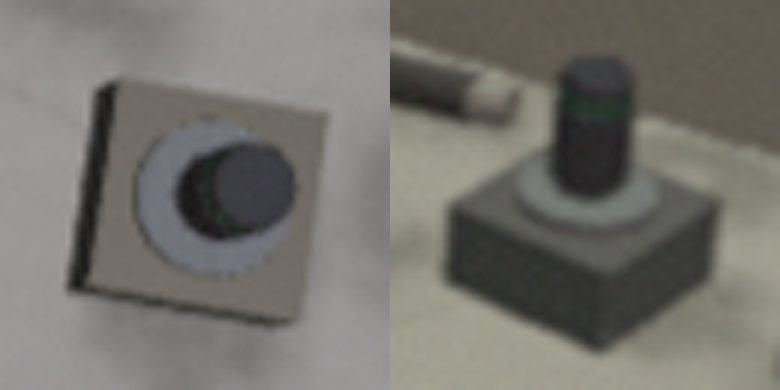

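View pics/c2.png

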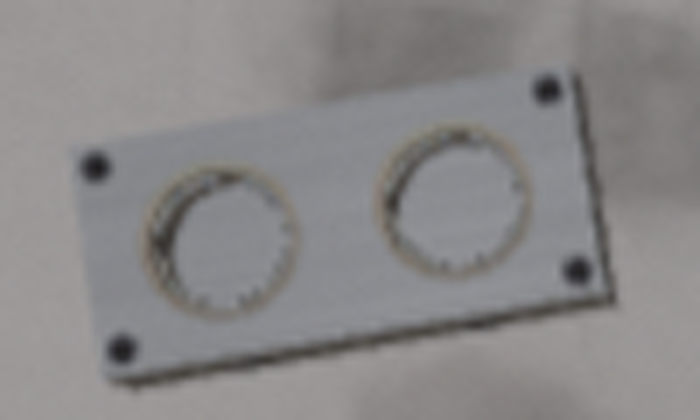

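View pics/c3.png

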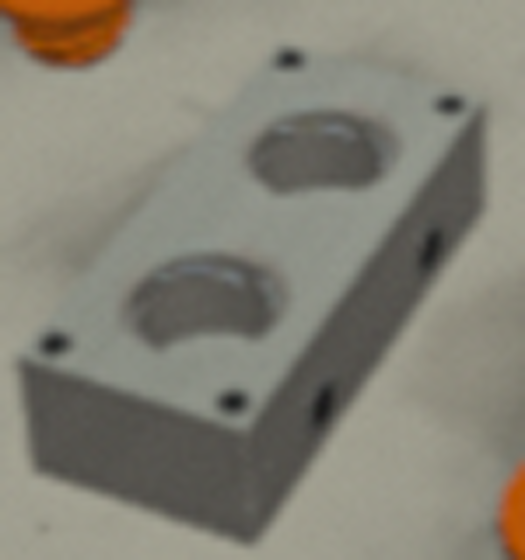

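```bash
python3 - <<'E'
from h import *
f=lambda x,y,x0,y0,s:(x0+(x+.5)/s-.5,y0+(y+.5)/s-.5)
print("collar",w("top",*f(214,196,345,185,6),.040))
print("htop",w("top",*f(256,184,345,185,6),.087))
s=390/55
print("htop scene",w("scene",*f(596,75,295-390/s,145,s),.087), "collar scene",w("scene",*f(590,189,295-390/s,145,s),.040))
L=w("top",*f(221,242,135,170,7),.042);R=w("top",*f(455,202,135,170,7),.042)
print("ports",L,R,np.linalg.norm(L-R),np.degrees(np.arctan2(*(L-R)[[1,0]])))
c=[w("top",*f(x,y,135,170,7),.042) for x,y in((72,148),(577,72),(608,298),(110,378))]
print(np.array(c),np.mean(c,0),[np.linalg.norm(c[i]-c[i-1]) for i in range(4)])
Ls=w("scene",*f(208,302,180,220,7),.042);Rs=w("scene",*f(325,153,180,220,7),.042)
print("scene ports",Ls,Rs,np.linalg.norm(Ls-Rs))
for n,u,v,z in(("micro",345,140,.014),("oil",278,118,.1),("ring",241,297,.022),("blue",245,245,.06),("stand",0,0,0)):print(n,w("top",u,v,z))
E
```

```text
collar [ 0.53327284 -0.27057257  0.04      ]
htop [ 0.53302661 -0.27085566  0.087     ]
htop scene [ 0.53119143 -0.26940205  0.087     ] collar scene [ 0.53056462 -0.27270673  0.04      ]
ports [0.54658168 0.14884193 0.042     ] [0.55975462 0.0840257  0.042     ] 0.06614128676249093 101.48804842359942
[[0.5718657  0.19210945 0.042     ]
 [0.59763107 0.05142355 0.042     ]
 [0.53403915 0.04012242 0.042     ]
 [0.50770524 0.17748878 0.042     ]] [0.55281029 0.11528605 0.042     ] [np.float64(0.06580523245910408), np.float64(0.1430257935142988), np.float64(0.06458829731772847), np.float64(0.13986776570692167)]
scene ports [0.54411341 0.14815943 0.042     ] [0.55689725 0.08373681 0.042     ] 0.06567875960507803
micro [ 0.69327468 -0.20603415  0.014     ]
oil [ 0.70888735 -0.06374838  0.1       ]
ring [ 0.37120318 -0.00295882  0.022     ]
blue [ 0.47124302 -0.00854416  0.06      ]
stand [9.88142678e-01 5.45224663e-01 1.11022302e-16]
```

```bash
cat >> h.py <<'E'
from scipy.spatial.transform import Rotation as Ro
def plan(target):
    o=ctrl.get_obs(); R=Ro.from_euler('xyz',o['eef_rot']).as_matrix()
    d=R.T@(np.array(target)-o['ee_pos'])*100
    print('t',o['time_s'],'pos',o['ee_pos'].round(4),'F',o['force'].round(2),'M',o['moment'].round(3),'w',round(o['grip_width'],4),'j6',o['qpos'][5].round(3),'j1',o['qpos'][0].round(3))
    print('shift cm',d.round(3),'x',R[:,0].round(3),'y',R[:,1].round(3))
    return R
E
python3 - <<'E'
from h import *
print(plan([.532,-.2705,.16]))
E
```

```text
t 0.1 pos [ 0.2301 -0.4993  0.2049] F [-0.34  0.31 -0.26] M [-0.017 -0.055 -0.024] w 0.0938 j6 -0.067 j1 -1.206
shift cm [  4.506  -8.138 -36.996] x [-0.     0.001 -1.   ] y [ 0.419 -0.908 -0.001]
[[-3.73649605e-04  4.18538272e-01 -9.08199084e-01]
 [ 9.75502761e-04 -9.08198562e-01 -4.18538433e-01]
 [-9.99999454e-01 -1.04233743e-03 -6.89372056e-05]]
```

Emit:
play_rows(
  increments=[
    [[0,0.4,-0.8,-3.7,0],[0,0.4,-0.8,-3.7,0],[0,0.4,-0.8,-3.7,0],[0,0.4,-0.8,-3.7,0],[0,0.4,-0.8,-3.7,0],[0,0.4,-0.8,-3.7,0],[0,0.4,-0.8,-3.7,0],[0,0.4,-0.8,-3.7,0],[0,0.4,-0.8,-3.7,0],[0,0.4,-0.8,-3.7,-7],[0,0,0,0,-7],[0,0,0,0,-7]],
  ],
  newtons=20,
)

```text
time_s: 1.1
ee_pos: [0.5338, -0.2702, 0.1644]
eef_rot: [-1.38, 1.569, 2.569]
force: [0.0, -0.1, -0.3]
grip_width: 0.094
```

```bash
python3 - <<'E'
from h import *
plan([.532,-.2705,.16])
E
```

```text
t 1.1 pos [ 0.5338 -0.2702  0.1644] F [ 0.01 -0.08 -0.31] M [-0.014  0.024  0.05 ] w 0.094 j6 0.234 j1 -0.53
shift cm [ 0.438 -0.109  0.147] x [-0.001  0.001 -1.   ] y [ 0.722 -0.691 -0.002]
```

Emit:
play_rows(
  increments=[
    [[0,2.5,-0.1,0.15,0],[0,2.5,0,0,0],[0,2.5,0,0,0],[0,2.0,0,0,0],[0,1.5,0,0,0],[0,0.5,0,0,0],[0,0,0,0,0]],
  ],
)

```text
time_s: 1.68
ee_pos: [0.5304, -0.272, 0.0492]
eef_rot: [-1.333, 1.568, 2.607]
force: [0.0, 0.7, 0.7]
grip_width: 0.0937
```

```bash
python3 - <<'E'
from h import *
plan([.532,-.2705,.049])
s=cv2.cvtColor(ctrl.camera("scene"),cv2.COLOR_RGB2BGR);t=cv2.cvtColor(ctrl.camera("top"),cv2.COLOR_RGB2BGR)
a=cv2.resize(t[175:255,335:415],(390,390),interpolation=cv2.INTER_CUBIC)
b=cv2.resize(s[120:210,280:370],(390,390),interpolation=cv2.INTER_CUBIC)
cv2.imwrite("pics/d1.png",np.hstack([a,b]))
E
```

```text
t 1.6833 pos [ 0.5304 -0.272   0.0492] F [0.01 0.65 0.74] M [-0.07   0.032  0.035] w 0.0937 j6 0.237 j1 -0.535
shift cm [ 0.018  0.008 -0.222] x [-0.002  0.001 -1.   ] y [ 0.716 -0.698 -0.002]
```

View pics/d1.png

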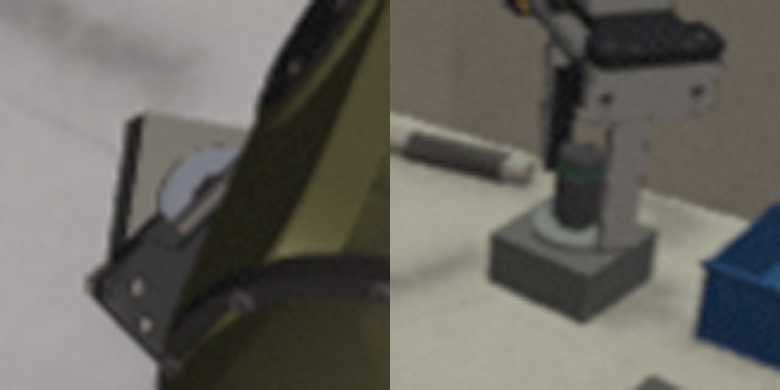

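The right-hand crop shows the handle between the open fingers, and they clear the collar. I'll centre the tool and close.

Emit:
play_rows(
  increments=[
    [[0,0,0,-0.2,0],[60,0,0,0,0],[120,0,0,0,0],[255,0,0,0,0],[255,0,0,0,0],[255,0,0,0,0],[255,0,0,0,0],[255,0,0,0,0],[255,0,0,0,0]],
  ],
  newtons=20,
)

```text
time_s: 2.53
ee_pos: [0.5324, -0.271, 0.0505]
eef_rot: [-0.799, 1.571, 3.141]
force: [-0.1, 0.4, 1.1]
grip_width: 0.0443
```

```bash
python3 - <<'E'
from h import *
plan([.532,-.2705,.049])
E
```

```text
t 2.5333 pos [ 0.5324 -0.271   0.0505] F [-0.12  0.45  1.05] M [-0.022 -0.042  0.037] w 0.0443 j6 0.24 j1 -0.532
shift cm [ 0.145 -0.059 -0.01 ] x [-0.  0. -1.] y [ 0.716 -0.698 -0.   ]
```

Still closing.

Emit:
play_rows(
  increments=[
    [[255,0,0,0,0],[255,0,0,0,0],[255,0,0,0,0],[255,0,0,0,0],[255,0,0,0,0],[255,0,0,0,0]],
  ],
  newtons=20,
)

```text
time_s: 3.03
ee_pos: [0.5324, -0.271, 0.0504]
eef_rot: [1.35, 1.571, -0.994]
force: [-0.1, -0.3, -0.3]
grip_width: 0.028
```

```bash
python3 - <<'E'
from h import *
plan([.532,-.2705,.16])
E
```

```text
t 3.0333 pos [ 0.5324 -0.271   0.0504] F [-0.06 -0.27 -0.26] M [-0.079 -0.086 -0.041] w 0.028 j6 0.24 j1 -0.532
shift cm [-1.0956e+01 -6.0000e-02 -1.0000e-02] x [ 0. -0. -1.] y [ 0.716 -0.698  0.   ]
```

Emit:
play_rows(
  increments=[
    [[255,-0.5,0,0,0],[255,-1.5,0,0,0],[255,-2,0,0,0],[255,-2,0,0,0],[255,-2,0,0,0],[255,-2,0,0,0],[255,-2,0,0,0],[255,0,0,0,-7],[255,0,0,0,-7],[255,0,0,0,-7],[255,0,0,0,-7],[255,0,0,0,-7]],
  ],
)

```text
time_s: 4.03
ee_pos: [0.5321, -0.2708, 0.1705]
eef_rot: [-1.994, 1.57, 2.563]
force: [-0.2, -0.0, -2.5]
grip_width: 0.0279
```

Emit:
play_rows(
  increments=[
    [[255,0,0,0,-7],[255,0,0,0,-7],[255,0,0,0,-7],[255,0,0,0,-7],[255,0,0,0,-7],[255,0,0,0,-7],[255,0,0,0,-7],[255,0,0,0,-7],[255,0,0,0,-7],[255,0,0,0,-7],[255,0,0,0,-7],[255,0,0,0,-7]],
  ],
)

```text
time_s: 5.03
ee_pos: [0.5321, -0.2708, 0.1704]
eef_rot: [2.815, 1.57, 2.555]
force: [-0.1, 0.0, -2.7]
grip_width: 0.0279
```

```bash
python3 - <<'E'
from h import *
# target: port R first: gauge in hand offset ~ (0.533-0.5324) 
plan([.559,.084,.17])
t=cv2.cvtColor(ctrl.camera("scene"),cv2.COLOR_RGB2BGR)
cv2.imwrite("pics/e1.png",cv2.resize(t[90:210,260:420],None,fx=4,fy=4,interpolation=cv2.INTER_CUBIC))
E
```

```text
t 5.0333 pos [ 0.5321 -0.2708  0.1704] F [-0.14  0.01 -2.67] M [ 0.047 -0.134  0.029] w 0.0279 j6 -1.843 j1 -0.532
shift cm [ 0.055 34.976 -6.535] x [-0.001  0.    -1.   ] y [0.257 0.966 0.   ]
```

View pics/e1.png

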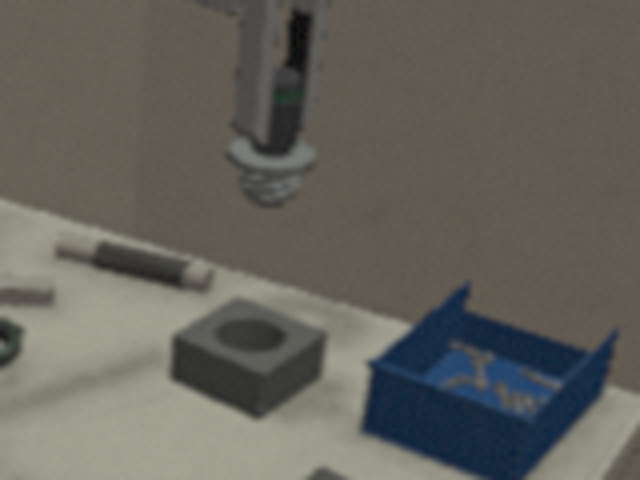

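Emit:
play_rows(
  increments=[
    [[255,0,2.0,-0.4,0],[255,0,3,-0.55,0],[255,0,3,-0.55,0],[255,0,3,-0.55,0],[255,0,3,-0.55,0],[255,0,3,-0.55,0],[255,0,3,-0.55,0],[255,0,3,-0.55,0],[255,0,3,-0.55,0],[255,0,3,-0.6,0],[255,0,3,-0.6,0],[255,0,3,-0.6,0]],
  ],
)

```text
time_s: 6.08
ee_pos: [0.5605, 0.0856, 0.1706]
eef_rot: [-2.772, 1.571, -3.041]
force: [0.9, -0.1, -2.5]
grip_width: 0.0282
```

Emit:
play_rows(
  increments=[
    [[255,2,0,0,-7],[255,2,0,0,-7],[255,1,0,0,-7],[255,0,0,0,-7],[255,0,0,0,-7],[255,0,0,0,-7],[255,0,0,0,-7],[255,0,0,0,-7],[255,0,0,0,-7],[255,0,0,0,0]],
  ],
)

```text
time_s: 6.92
ee_pos: [0.5607, 0.0841, 0.1205]
eef_rot: [2.356, 1.57, -3.091]
force: [0.3, -0.1, -2.7]
grip_width: 0.0278
```

```bash
python3 - <<'E'
from h import *
plan([.559,.084,.17])
s=cv2.cvtColor(ctrl.camera("scene"),cv2.COLOR_RGB2BGR);t=cv2.cvtColor(ctrl.camera("top"),cv2.COLOR_RGB2BGR)
cv2.imwrite("pics/f1.png",cv2.resize(s[150:300,140:300],None,fx=4,fy=4,interpolation=cv2.INTER_CUBIC))
cv2.imwrite("pics/f1t.png",cv2.resize(t[120:270,110:310],None,fx=3,fy=3,interpolation=cv2.INTER_CUBIC))
E
```

```text
t 6.9167 pos [0.5607 0.0841 0.1205] F [ 0.32 -0.07 -2.72] M [ 0.101 -0.064 -0.003] w 0.0278 j6 -2.323 j1 0.084
shift cm [-4.949  0.12  -0.118] x [-0. -0. -1.] y [-0.742  0.67   0.   ]
```

View pics/f1.png

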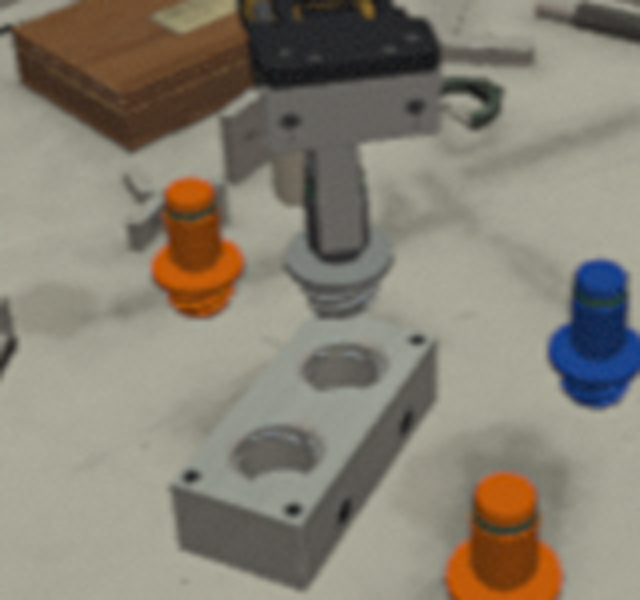

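View pics/f1t.png

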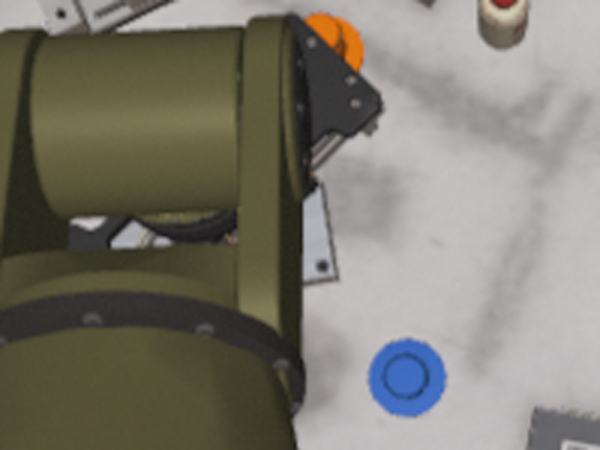

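```bash
cat >> h.py <<'E'
def ring(x,y,z,r,n=60):
    a=np.linspace(0,2*np.pi,n); return np.c_[x+r*np.cos(a),y+r*np.sin(a),np.full(n,z)]
def overlay(s,rings,x0,y0,x1,y1,k,f):
    im=cv2.resize(s[y0:y1,x0:x1],None,fx=k,fy=k,interpolation=cv2.INTER_CUBIC)
    for (x,y,z,r),c in rings:
        q=p("scene",ring(x,y,z,r)); q=((q-[x0,y0]+.5)*k-.5)
        cv2.polylines(im,[np.round(q*8).astype(np.int32)],True,c,1,cv2.LINE_AA,3)
    cv2.imwrite(f,im)
E
python3 - <<'E'
from h import *
s=cv2.cvtColor(ctrl.camera("scene"),cv2.COLOR_RGB2BGR);cv2.imwrite("pics/s2raw.png",s)
g=(.5607,.0841);z=.1041
G=(0,255,0);Rr=(0,0,255);B=(255,100,0)
overlay(s,[((*g,z,.0255),G),((*g,z+.006,.0255),G),((*g,z-.026,.011),G),((.5569,.0837,.042,.023),Rr),((.5441,.1482,.042,.023),Rr)],185,200,265,285,8,"pics/g1.png")
E
```

```text
(no output)
```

View pics/g1.png

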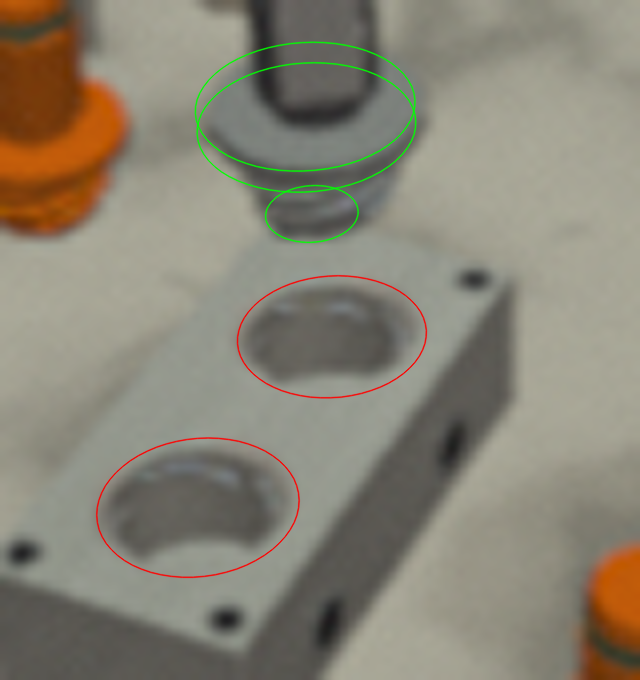

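```bash
python3 - <<'E'
from h import *
s=cv2.imread("pics/s2raw.png")
z=.1041
G=(0,255,0);Rr=(0,0,255);out=[]
for i,g in enumerate([(.5595,.0833),(.5575,.0835)]):
    overlay(s,[((*g,z,.0255),G),((*g,z+.006,.0255),G),((*g,z-.026,.011),G),((*g,z-.018,.0163),G)],203,200,243,235,10,f"pics/tmp{i}.png"); out.append(cv2.imread(f"pics/tmp{i}.png"))
cv2.imwrite("pics/g2.png",np.hstack(out))
overlay(s,[((.5569,.0837,.042,.023),Rr),((.5569,.0837,.042,.02),Rr),((.5441,.1482,.042,.023),Rr),((.5441,.1482,.042,.02),Rr)],190,225,250,275,12,"pics/g3.png")
E
```

```text
(no output)
```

View pics/g2.png

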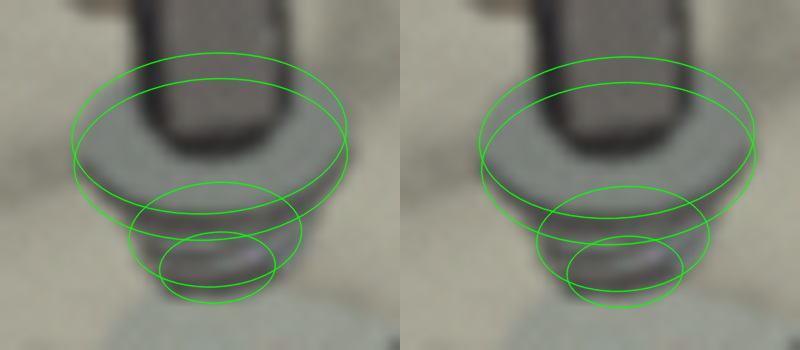

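View pics/g3.png

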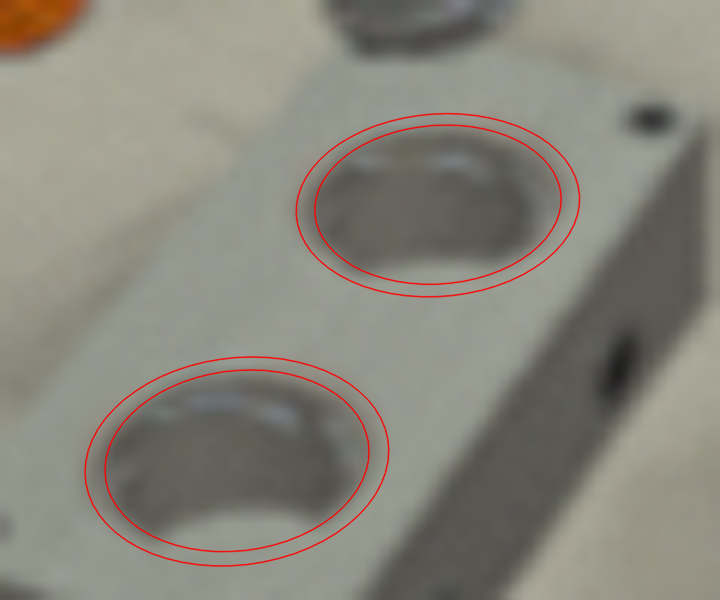

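```bash
python3 - <<'E'
from h import *
s=cv2.imread("pics/s2raw.png");t=cv2.imread("pics/top0_raw.png")
L=np.array([.54658,.14884]);R=np.array([.55975,.08403]);
def draw(n,im,sh,x0,y0,x1,y1,k):
    c=(L+R)/2+sh; yv=(L-R)/np.linalg.norm(L-R); xv=np.array([yv[1],-yv[0]])
    im=cv2.resize(im[y0:y1,x0:x1],None,fx=k,fy=k,interpolation=cv2.INTER_CUBIC)
    P=[np.r_[c+a*.033*xv+b*.071*yv,.042] for a,b in((1,1),(1,-1),(-1,-1),(-1,1))]
    for q in (P,ring(*(L+sh),.042,.023),ring(*(R+sh),.042,.023),ring(*(L+sh),.042,.020),ring(*(R+sh),.042,.020)):
        q=(p(n,q)-[x0,y0]+.5)*k-.5
        cv2.polylines(im,[np.round(q*8).astype(np.int32)],True,(0,0,255),1,cv2.LINE_AA,3)
    return im
cv2.imwrite("pics/k1.png",draw("top",t,np.zeros(2),135,170,235,230,7))
cv2.imwrite("pics/k2.png",np.hstack([draw("scene",s,np.array(v),180,220,255,300,5) for v in((0,0),(-.0025,-.0005))]))
E
```

```text
(no output)
```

View pics/k1.png

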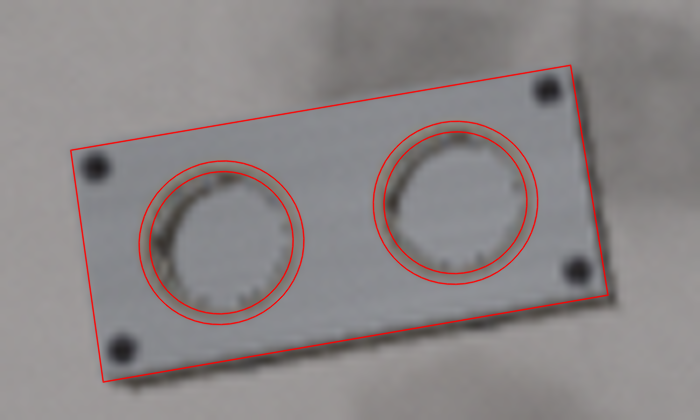

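View pics/k2.png

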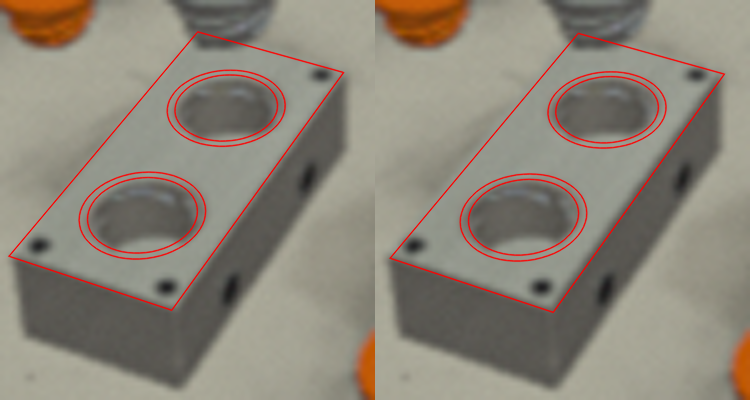

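Emit:
play_rows(
  increments=[
    [[255,1,0.06,0.02,0],[255,1,0,0,0],[255,1,0,0,0],[255,0.5,0,0,0],[255,0.3,0,0,0],[255,0.1,0,0,0],[255,0,0,0,0]],
  ],
  newtons=14,
)

```text
time_s: 7.65
ee_pos: [0.5605, 0.0846, 0.0813]
eef_rot: [2.385, 1.571, -3.065]
force: [0.0, -0.5, -1.9]
grip_width: 0.028
```

Emit:
play_rows(
  increments=[
    [[255,0.1,0,0,0],[255,0.1,0,0,0],[255,0.05,0,0,0],[255,0,0,0,0]],
  ],
)

```text
time_s: 7.98
ee_pos: [0.5605, 0.0846, 0.079]
eef_rot: [-0.727, 1.571, 0.106]
force: [1.0, 0.1, -2.6]
grip_width: 0.0281
```

```bash
python3 - <<'E'
from h import *
plan([.5598,.084,.06])
s=cv2.cvtColor(ctrl.camera("scene"),cv2.COLOR_RGB2BGR);cv2.imwrite("pics/s3raw.png",s)
g=(.559,.084);z=ctrl.get_obs()['ee_pos'][2]-.0164
overlay(s,[((*g,z,.0255),(0,255,0)),((.559,.084,.042,.023),(0,0,255))],185,200,265,285,8,"pics/s3.png")
E
```

```text
t 7.9833 pos [0.5605 0.0846 0.079 ] F [ 0.97  0.1  -2.57] M [ 0.063 -0.069 -0.023] w 0.0281 j6 -2.319 j1 0.085
shift cm [ 1.902  0.012 -0.096] x [ 0.  0. -1.] y [-0.74   0.673 -0.   ]
```

View pics/s3.png

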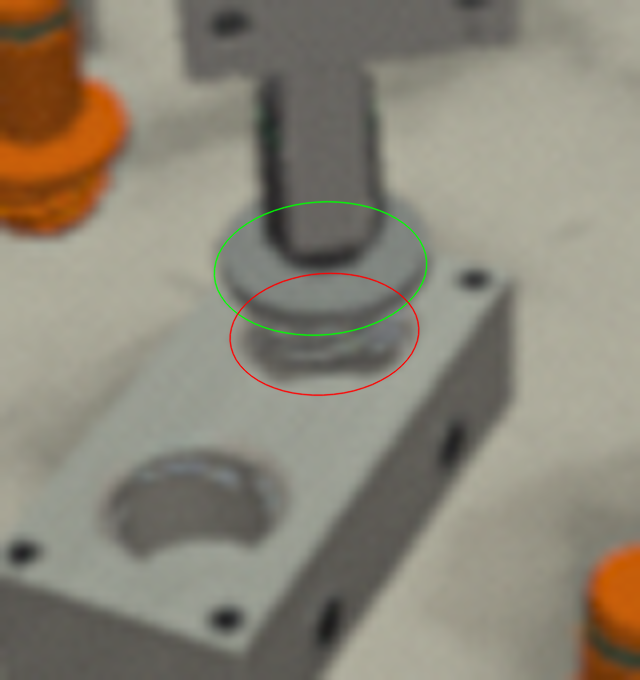

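Emit:
play_rows(
  increments=[
    [[255,0.15,0,0,0],[255,0.15,0,0,0],[255,0.1,0,0,0],[255,0,0,0,0]],
  ],
)

```text
time_s: 8.37
ee_pos: [0.5604, 0.0846, 0.0746]
eef_rot: [2.4, 1.57, -3.05]
force: [-0.7, -0.3, -3.2]
grip_width: 0.0281
```

Emit:
play_rows(
  increments=[
    [[255,0.05,0,0,0],[255,0.05,0,0,0],[255,0,0,0,0]],
  ],
)

```text
time_s: 8.62
ee_pos: [0.5605, 0.0846, 0.0739]
eef_rot: [2.428, 1.571, -3.022]
force: [0.1, -0.3, -3.1]
grip_width: 0.0279
```

Nothing touched yet (Fz ≈ -3). I'll go on down slowly.

Emit:
play_rows(
  increments=[
    [[255,0.05,0,0,0],[255,0.05,0,0,0],[255,0,0,0,0]],
  ],
)

```text
time_s: 8.87
ee_pos: [0.5605, 0.0846, 0.0728]
eef_rot: [2.324, 1.571, -3.126]
force: [-0.3, -0.7, -2.0]
grip_width: 0.028
```

Emit:
play_rows(
  increments=[
    [[255,0.05,0,0,0],[255,0.05,0,0,0],[255,0,0,0,0]],
  ],
)

```text
time_s: 9.12
ee_pos: [0.5605, 0.0846, 0.0719]
eef_rot: [2.917, 1.571, -2.533]
force: [-0.6, 0.6, -2.9]
grip_width: 0.028
```

Emit:
play_rows(
  increments=[
    [[255,0.05,0,0,0],[255,0.05,0,0,0],[255,0,0,0,0]],
  ],
)

```text
time_s: 9.37
ee_pos: [0.5607, 0.0846, 0.0713]
eef_rot: [-0.865, 1.57, -0.031]
force: [-0.8, -0.2, 2.0]
grip_width: 0.0279
```

Contact: Fz went from -2.7 to +2 N at an origin height of about 12.9 mm above the face. Now the gentle start.

Emit:
play_rows(
  increments=[
    [[255,0.03,0,0,7],[255,0.045,0,0,7]],
  ],
)

```text
time_s: 9.53
ee_pos: [0.5611, 0.0846, 0.0708]
eef_rot: [-0.51, 1.569, 0.074]
force: [1.4, -1.3, 2.5]
grip_width: 0.0284
```

```bash
python3 - <<'E'
from h import *
plan([.5598,.084,.06])
E
```

```text
t 9.5333 pos [0.5611 0.0846 0.0708] F [ 1.43 -1.25  2.47] M [ 0.009 -0.576  0.045] w 0.0284 j6 -2.069 j1 0.085
shift cm [ 1.077  0.019 -0.146] x [ 0.002  0.    -1.   ] y [-0.551  0.834 -0.001]
```

Emit:
play_rows(
  increments=[
    [[255,0.045,0,0,7],[255,0.045,0,0,7]],
  ],
)

```text
time_s: 9.7
ee_pos: [0.5613, 0.0845, 0.07]
eef_rot: [-0.452, 1.568, -0.113]
force: [2.4, -2.4, 3.4]
grip_width: 0.0285
```

```bash
python3 - <<'E'
from h import *
plan([.5598,.084,.06])
E
```

```text
t 9.7 pos [0.5613 0.0845 0.07  ] F [ 2.35 -2.38  3.42] M [-0.389 -0.459  0.034] w 0.0285 j6 -1.824 j1 0.085
shift cm [ 1.004  0.009 -0.162] x [ 0.002 -0.    -1.   ] y [-0.332  0.943 -0.001]
```

Emit:
play_rows(
  increments=[
    [[255,0.045,-0.06,0.04,7],[255,0.045,0,0,7]],
  ],
)

```text
time_s: 9.87
ee_pos: [0.5617, 0.0843, 0.0691]
eef_rot: [0.092, 1.569, 0.186]
force: [0.1, 0.1, 3.7]
grip_width: 0.0282
```

```bash
python3 - <<'E'
from h import *
plan([.5598,.084,.06])
E
```

```text
t 9.8667 pos [0.5617 0.0843 0.0691] F [0.08 0.05 3.7 ] M [-0.088 -0.121  0.081] w 0.0282 j6 -1.581 j1 0.084
shift cm [ 0.906 -0.011 -0.197] x [ 0.002  0.    -1.   ] y [-0.094  0.996  0.   ]
```

Emit:
play_rows(
  increments=[
    [[255,0.04,0,0,7],[255,0.045,0,0,7]],
  ],
)

```text
time_s: 10.03
ee_pos: [0.5617, 0.0837, 0.0683]
eef_rot: [-0.379, 1.569, -0.529]
force: [-0.3, -3.7, 5.9]
grip_width: 0.0285
```

```bash
python3 - <<'E'
from h import *
plan([.5598,.084,.06])
E
```

```text
t 10.0333 pos [0.5617 0.0837 0.0683] F [-0.34 -3.74  5.9 ] M [-1.197 -0.006  0.173] w 0.0285 j6 -1.336 j1 0.084
shift cm [ 0.828  0.005 -0.195] x [ 0.002 -0.001 -1.   ] y [ 0.149  0.989 -0.001]
```

Emit:
play_rows(
  increments=[
    [[255,0,-0.07,0,0],[255,0,0,0,0]],
  ],
)

```text
time_s: 10.2
ee_pos: [0.5615, 0.0835, 0.0683]
eef_rot: [0.36, 1.569, 0.214]
force: [-1.3, 0.4, 4.6]
grip_width: 0.0284
```

```bash
python3 - <<'E'
from h import *
plan([.5598,.084,.06])
E
```

```text
t 10.2 pos [0.5615 0.0835 0.0683] F [-1.27  0.42  4.62] M [ 0.043  0.13  -0.131] w 0.0284 j6 -1.342 j1 0.083
shift cm [ 0.832  0.021 -0.173] x [ 0.001  0.    -1.   ] y [0.145 0.989 0.001]
```

Emit:
play_rows(
  increments=[
    [[255,0.03,0,0,5],[255,0.03,0,0,5]],
  ],
)

```text
time_s: 10.37
ee_pos: [0.5616, 0.0833, 0.0678]
eef_rot: [0.038, 1.569, -0.284]
force: [-2.8, -1.6, 7.0]
grip_width: 0.028
```

```bash
python3 - <<'E'
from h import *
plan([.5598,.084,.06])
E
```

```text
t 10.3667 pos [0.5616 0.0833 0.0678] F [-2.78 -1.59  7.03] M [-0.519  0.283  0.202] w 0.028 j6 -1.165 j1 0.083
shift cm [ 0.784  0.015 -0.192] x [ 0.002 -0.    -1.   ] y [0.317 0.949 0.   ]
```

Emit:
play_rows(
  increments=[
    [[255,0.0,-0.02,-0.04,5],[255,0.0,0,0,5]],
  ],
)

```text
time_s: 10.53
ee_pos: [0.5608, 0.0833, 0.0676]
eef_rot: [0.163, 1.57, -0.335]
force: [-1.9, -0.5, 5.2]
grip_width: 0.0284
```

```bash
python3 - <<'E'
from h import *
plan([.5598,.084,.06])
E
```

```text
t 10.5333 pos [0.5608 0.0833 0.0676] F [-1.9  -0.46  5.2 ] M [-0.417  0.41   0.224] w 0.0284 j6 -0.99 j1 0.083
shift cm [ 0.762  0.014 -0.121] x [ 0.001 -0.    -1.   ] y [0.477 0.879 0.   ]
```

Emit:
play_rows(
  increments=[
    [[255,0.0,0,0,0],[255,0,0,0,0]],
  ],
)

```text
time_s: 10.7
ee_pos: [0.5607, 0.0833, 0.0677]
eef_rot: [0.069, 1.57, -0.425]
force: [-3.4, -2.1, 7.0]
grip_width: 0.028
```

```bash
python3 - <<'E'
from h import *
plan([.5598,.084,.06])
E
```

```text
t 10.7 pos [0.5607 0.0833 0.0677] F [-3.43 -2.1   7.02] M [-0.409  0.595  0.017] w 0.028 j6 -0.994 j1 0.083
shift cm [ 0.767  0.016 -0.112] x [ 0.001 -0.    -1.   ] y [0.474 0.881 0.   ]
```

Emit:
play_rows(
  increments=[
    [[255,0.0,0,0,5],[255,0.0,0,0,5]],
  ],
)

```text
time_s: 10.87
ee_pos: [0.5606, 0.0834, 0.0676]
eef_rot: [0.116, 1.57, -0.555]
force: [-3.4, -0.4, 5.2]
grip_width: 0.0283
```

```bash
python3 - <<'E'
from h import *
plan([.5598,.084,.06])
s=cv2.cvtColor(ctrl.camera("scene"),cv2.COLOR_RGB2BGR);cv2.imwrite("pics/s4raw.png",s)
z=ctrl.get_obs()['ee_pos'][2]-.0164
overlay(s,[],185,200,265,285,8,"pics/s4.png")
E
```

```text
t 10.8667 pos [0.5606 0.0834 0.0676] F [-3.39 -0.4   5.24] M [-0.292  0.626  0.203] w 0.0283 j6 -0.816 j1 0.083
shift cm [ 0.76  -0.007 -0.1  ] x [ 0. -0. -1.] y [0.622 0.783 0.   ]
```

View pics/s4.png

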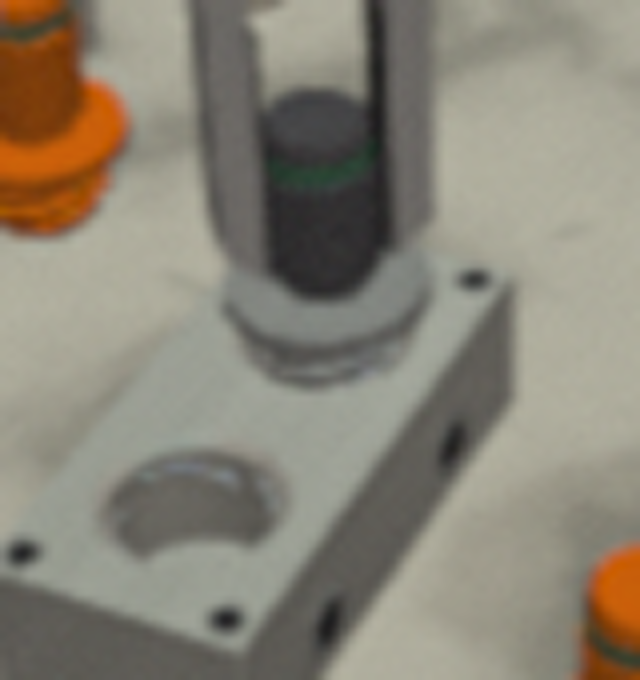

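Emit:
play_rows(
  increments=[
    [[255,-0.07,-0.06,-0.055,0],[255,0,0,0,0],[255,0,0,0,0]],
  ],
  newtons=18,
)

```text
time_s: 11.17
ee_pos: [0.56, 0.0833, 0.0678]
eef_rot: [0.738, 1.57, 0.071]
force: [1.3, -1.0, -0.3]
grip_width: 0.0279
```

```bash
python3 - <<'E'
from h import *
plan([.5598,.084,.06])
E
```

```text
t 11.1667 pos [0.56   0.0833 0.0678] F [ 1.32 -1.03 -0.29] M [-0.098 -0.459  0.031] w 0.0279 j6 -0.821 j1 0.083
shift cm [ 0.778  0.043 -0.054] x [ 0.001  0.    -1.   ] y [0.619 0.786 0.   ]
```

Emit:
play_rows(
  increments=[
    [[255,0.02,0,0,4],[255,0.02,0,0,4]],
  ],
)

```text
time_s: 11.33
ee_pos: [0.5598, 0.0835, 0.0677]
eef_rot: [1.991, 1.57, 1.182]
force: [-4.5, 2.4, 7.0]
grip_width: 0.0279
```

```bash
python3 - <<'E'
from h import *
plan([.5598,.084,.06])
E
```

```text
t 11.3333 pos [0.5598 0.0835 0.0677] F [-4.49  2.37  7.  ] M [0.3   0.455 0.267] w 0.0279 j6 -0.678 j1 0.083
shift cm [ 0.77   0.032 -0.032] x [ 0.  0. -1.] y [0.724 0.69  0.   ]
```

It binds here. From a 2.4 N push, an 8° turn with 0.4 mm of feed gave Mz 0.27 N m and Fz +7 N with no sinking, after about 60° of turn and well above home. I'll back out.

Emit:
play_rows(
  increments=[
    [[255,-0.08,0,0,-7],[255,-0.045,0,0,-7],[255,-0.045,0,0,-7],[255,-0.045,0,0,-7]],
  ],
)

```text
time_s: 11.67
ee_pos: [0.5593, 0.0838, 0.0692]
eef_rot: [2.824, 1.569, 2.512]
force: [-2.1, 2.9, -0.8]
grip_width: 0.0278
```

```bash
python3 - <<'E'
from h import *
plan([.5598,.084,.06])
E
```

```text
t 11.6667 pos [0.5593 0.0838 0.0692] F [-2.1   2.92 -0.81] M [ 0.48   0.197 -0.035] w 0.0278 j6 -1.176 j1 0.084
shift cm [0.923 0.034 0.04 ] x [-0.001  0.001 -1.   ] y [0.307 0.952 0.   ]
```

Emit:
play_rows(
  increments=[
    [[255,-0.05,0.04,-0.06,-7],[255,-0.05,0,0,-7],[255,-0.05,0,0,-7],[255,-0.05,0,0,-7]],
  ],
)

```text
time_s: 12.0
ee_pos: [0.5591, 0.0838, 0.0711]
eef_rot: [2.955, 1.57, 3.131]
force: [1.2, 0.4, -2.3]
grip_width: 0.0284
```

Emit:
play_rows(
  increments=[
    [[255,-0.05,0,0,-7],[255,-0.05,0,0,-7],[255,-0.05,0,0,-7],[255,-0.05,0,0,-7],[255,0,0,0,0]],
  ],
)

```text
time_s: 12.42
ee_pos: [0.559, 0.0839, 0.0731]
eef_rot: [2.491, 1.57, -3.127]
force: [0.7, 0.2, -2.4]
grip_width: 0.028
```

```bash
python3 - <<'E'
from h import *
plan([.5598,.084,.06])
s=cv2.cvtColor(ctrl.camera("scene"),cv2.COLOR_RGB2BGR)
overlay(s,[],185,200,265,285,7,"pics/s5.png")
E
```

```text
t 12.4167 pos [0.559  0.0839 0.0731] F [ 0.71  0.17 -2.43] M [ 0.097 -0.091 -0.015] w 0.028 j6 -2.152 j1 0.084
shift cm [ 1.315 -0.037  0.07 ] x [-0.001 -0.    -1.   ] y [-0.617  0.787  0.   ]
```

View pics/s5.png

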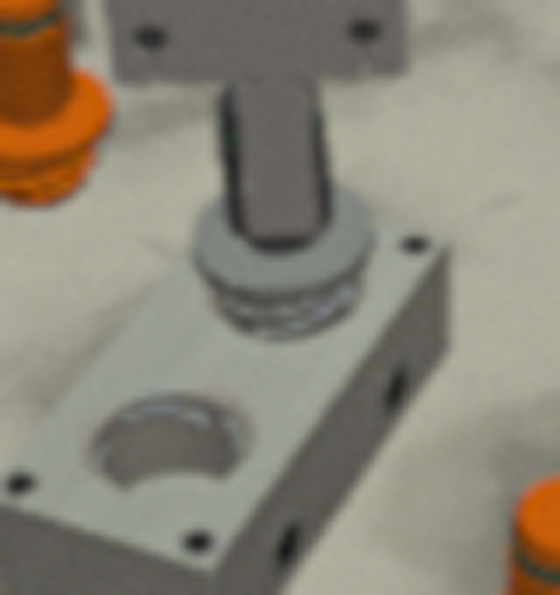

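Emit:
play_rows(
  increments=[
    [[255,-0.1,0,0,0],[255,-0.2,0,0,0],[255,-0.5,0,0,0]],
  ],
)

```text
time_s: 12.72
ee_pos: [0.5589, 0.0839, 0.0811]
eef_rot: [2.548, 1.57, -3.079]
force: [-1.1, -0.1, -2.6]
grip_width: 0.0281
```

Emit:
play_rows(
  increments=[
    [[255,-1,0,0,0],[255,-1,0,0,0],[255,-1,0,0,0],[255,-1,0,0,-7],[255,0,0,0,-7],[255,0,0,0,0]],
  ],
)

```text
time_s: 13.22
ee_pos: [0.5598, 0.0839, 0.1231]
eef_rot: [-0.836, 1.569, 0.073]
force: [0.2, 0.3, -3.5]
grip_width: 0.0283
```

```bash
python3 - <<'E'
from h import *
plan([.559-.0132,.0839+.0648,.1])
s=cv2.cvtColor(ctrl.camera("scene"),cv2.COLOR_RGB2BGR);cv2.imwrite("pics/s6raw.png",s)
overlay(s,[],180,180,265,300,5,"pics/s6.png")
E
```

```text
t 13.2167 pos [0.5598 0.0839 0.1231] F [ 0.19  0.26 -3.46] M [ 0.11  -0.109 -0.045] w 0.0283 j6 -2.395 j1 0.084
shift cm [2.304 5.088 4.245] x [ 0.002  0.    -1.   ] y [-0.789  0.615 -0.002]
```

View pics/s6.png

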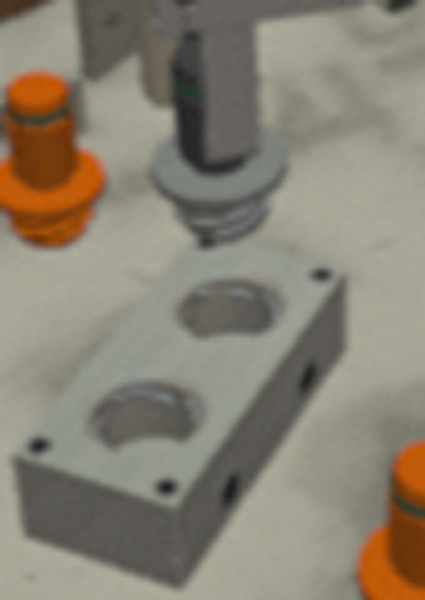

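Emit:
play_rows(
  increments=[
    [[255,0,1.7,1.4,0],[255,0,1.7,1.4,0],[255,0,1.7,1.4,0],[255,0.5,0,0,0],[255,0,0,0,0],[255,0,0,0,0]],
  ],
)

```text
time_s: 13.77
ee_pos: [0.5451, 0.148, 0.1162]
eef_rot: [2.66, 1.57, -2.723]
force: [-0.1, -0.0, -2.8]
grip_width: 0.0284
```

```bash
python3 - <<'E'
from h import *
plan([.559-.0132,.0839+.0648,.1])
o=ctrl.get_obs()
s=cv2.cvtColor(ctrl.camera("scene"),cv2.COLOR_RGB2BGR);cv2.imwrite("pics/s7raw.png",s)
s0=cv2.imread("pics/scene0_raw.png")
print(cv2.absdiff(s,s0)[262:300,180:232].mean(), cv2.absdiff(s,s0)[250:280,240:256].mean())
x,y,z=o['ee_pos'];z-=.0164
G=(0,255,0);R=(0,0,255)
out=[]
for dx in (0,-.001):
    overlay(s,[((x+dx,y,z,.0255),G),((x+dx,y,z+.006,.0255),G),((x+dx,y,z-.026,.011),G),((.5456,.1488,.042,.023),R)],180,195,235,290,7,"pics/tmp.png");out.append(cv2.imread("pics/tmp.png"))
cv2.imwrite("pics/s7.png",cv2.resize(np.hstack(out),None,fx=.85,fy=.85))
E
```

```text
t 13.7667 pos [0.5451 0.148  0.1162] F [-0.13 -0.03 -2.77] M [ 0.136 -0.101 -0.008] w 0.0284 j6 -2.271 j1 0.2
shift cm [ 1.616 -0.008  0.097] x [-0.001 -0.    -1.   ] y [-0.784  0.621  0.   ]
10.829116059379217 12.184027777777779
```

View pics/s7.png

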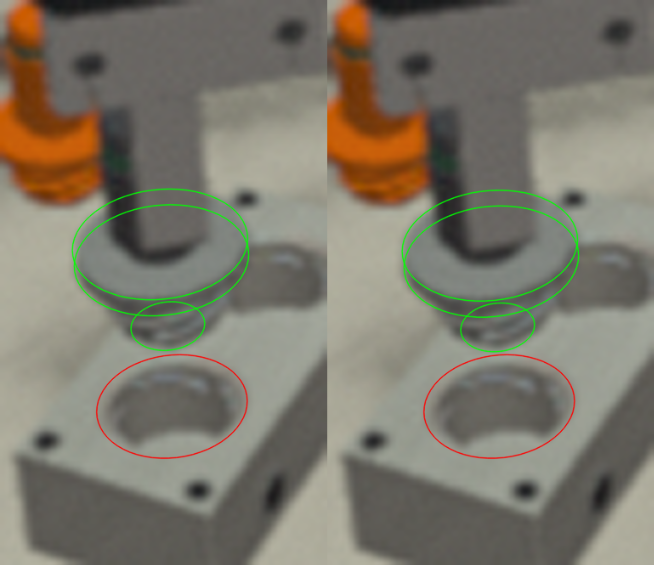

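Emit:
play_rows(
  increments=[
    [[255,1,0,0.1,0],[255,1,0,0,0],[255,1,0,0,0],[255,0.6,0,0,0],[255,0.3,0,0,0],[255,0.1,0,0,0],[255,0,0,0,0]],
  ],
  newtons=14,
)

```text
time_s: 14.4
ee_pos: [0.5459, 0.1492, 0.0762]
eef_rot: [2.504, 1.57, -2.876]
force: [0.8, 0.2, -2.6]
grip_width: 0.0281
```

Emit:
play_rows(
  increments=[
    [[255,0.1,0,0,0],[255,0.05,0,0,0],[255,0,0,0,0]],
  ],
)

```text
time_s: 14.65
ee_pos: [0.5459, 0.1493, 0.0751]
eef_rot: [-0.682, 1.57, 0.221]
force: [-0.1, 0.0, -2.0]
grip_width: 0.028
```

Emit:
play_rows(
  increments=[
    [[255,0.05,0,0,0],[255,0.05,0,0,0],[255,0,0,0,0]],
  ],
)

```text
time_s: 14.9
ee_pos: [0.5458, 0.1492, 0.0739]
eef_rot: [0.805, 1.571, 1.708]
force: [0.3, 0.0, -3.0]
grip_width: 0.0284
```

Emit:
play_rows(
  increments=[
    [[255,0.05,0,0,0],[255,0.05,0,0,0],[255,0,0,0,0]],
  ],
)

```text
time_s: 15.15
ee_pos: [0.5458, 0.1492, 0.0728]
eef_rot: [2.452, 1.571, -2.928]
force: [0.3, 0.4, -2.9]
grip_width: 0.028
```

Emit:
play_rows(
  increments=[
    [[255,0.05,0,0,0],[255,0.05,0,0,0],[255,0,0,0,0]],
  ],
)

```text
time_s: 15.4
ee_pos: [0.5458, 0.1492, 0.0718]
eef_rot: [2.591, 1.571, -2.789]
force: [0.4, -0.1, -2.4]
grip_width: 0.028
```

Emit:
play_rows(
  increments=[
    [[255,0.04,0,0,0],[255,0.04,0,0,0],[255,0,0,0,0]],
  ],
)

```text
time_s: 15.65
ee_pos: [0.5459, 0.1492, 0.0711]
eef_rot: [-1.495, 1.571, -0.592]
force: [0.7, 0.5, -2.8]
grip_width: 0.0283
```

Emit:
play_rows(
  increments=[
    [[255,0.04,0,0,0],[255,0.04,0,0,0],[255,0,0,0,0]],
  ],
)

```text
time_s: 15.9
ee_pos: [0.5459, 0.1492, 0.0702]
eef_rot: [-1.392, 1.571, -0.489]
force: [0.8, -0.5, -2.9]
grip_width: 0.0279
```

```bash
python3 - <<'E'
from h import *
plan([.5458,.149,.06])
E
```

```text
t 15.9 pos [0.5459 0.1492 0.0702] F [ 0.8  -0.48 -2.88] M [-0.011 -0.236  0.012] w 0.0279 j6 -2.272 j1 0.202
shift cm [ 1.025 -0.003 -0.022] x [ 0. -0. -1.] y [-0.785  0.619 -0.   ]
```

Emit:
play_rows(
  increments=[
    [[255,0.04,0,0,0],[255,0.04,0,0,0],[255,0,0,0,0]],
  ],
)

```text
time_s: 16.15
ee_pos: [0.5459, 0.1492, 0.0695]
eef_rot: [-1.364, 1.571, -0.461]
force: [1.2, -0.6, -2.0]
grip_width: 0.0282
```

Emit:
play_rows(
  increments=[
    [[255,0.04,0,0,0],[255,0.04,0,0,0],[255,0,0,0,0]],
  ],
)

```text
time_s: 16.4
ee_pos: [0.546, 0.1492, 0.0688]
eef_rot: [-0.678, 1.57, 0.225]
force: [-0.4, -1.6, -0.8]
grip_width: 0.0285
```

Emit:
play_rows(
  increments=[
    [[255,0.05,0,0,7],[255,0.05,0,0,7]],
  ],
)

```text
time_s: 16.57
ee_pos: [0.5458, 0.1491, 0.0677]
eef_rot: [-2.897, 1.571, -2.244]
force: [0.5, -1.5, -0.5]
grip_width: 0.0276
```

```bash
python3 - <<'E'
from h import *
plan([.5458,.149,.06])
E
```

```text
t 16.5667 pos [0.5458 0.1491 0.0677] F [ 0.46 -1.46 -0.53] M [-0.189 -0.122  0.067] w 0.0276 j6 -2.022 j1 0.202
shift cm [ 0.773 -0.008 -0.006] x [-0. -0. -1.] y [-0.608  0.794 -0.   ]
```

Emit:
play_rows(
  increments=[
    [[255,0.045,0,0,7],[255,0.045,0,0,7]],
  ],
)

```text
time_s: 16.73
ee_pos: [0.5458, 0.1492, 0.0668]
eef_rot: [-3.057, 1.57, -2.649]
force: [0.4, -0.9, -1.6]
grip_width: 0.0282
```

```bash
python3 - <<'E'
from h import *
plan([.5458,.149,.06])
E
```

```text
t 16.7333 pos [0.5458 0.1492 0.0668] F [ 0.45 -0.94 -1.63] M [-0.134 -0.092  0.   ] w 0.0282 j6 -1.777 j1 0.202
shift cm [ 0.677 -0.016 -0.003] x [-0. -0. -1.] y [-0.397  0.918 -0.   ]
```

Emit:
play_rows(
  increments=[
    [[255,0.05,0,0,7],[255,0.047,0,0,7],[255,0.047,0,0,7]],
  ],
)

```text
time_s: 16.98
ee_pos: [0.5457, 0.1491, 0.0651]
eef_rot: [-2.602, 1.57, -2.56]
force: [0.7, -1.4, -4.0]
grip_width: 0.028
```

```bash
python3 - <<'E'
from h import *
plan([.5458,.149,.06])
E
```

```text
t 16.9833 pos [0.5457 0.1491 0.0651] F [ 0.74 -1.41 -4.04] M [-0.28  -0.308  0.004] w 0.028 j6 -1.41 j1 0.202
shift cm [ 0.513 -0.008  0.008] x [-0. -0. -1.] y [-0.042  0.999 -0.   ]
```

Emit:
play_rows(
  increments=[
    [[255,0.047,0,0,7],[255,0.047,0,0,7],[255,0.047,0,0,7]],
  ],
)

```text
time_s: 17.23
ee_pos: [0.5457, 0.1491, 0.0637]
eef_rot: [-2.238, 1.57, -2.563]
force: [2.0, -1.2, -3.7]
grip_width: 0.0282
```

```bash
python3 - <<'E'
from h import *
plan([.5458,.149,.06])
E
```

```text
t 17.2333 pos [0.5457 0.1491 0.0637] F [ 1.95 -1.19 -3.74] M [-0.202 -0.418  0.054] w 0.0282 j6 -1.044 j1 0.202
shift cm [ 0.366 -0.005  0.011] x [-0. -0. -1.] y [ 0.319  0.948 -0.   ]
```

The gauge sinks steadily with near-zero twist after 70° of turn, so this port is sound.

Emit:
play_rows(
  increments=[
    [[255,0.055,0,0,7],[255,0.05,0,0,7],[255,0.05,0,0,7],[255,0.05,0,0,7]],
  ],
)

```text
time_s: 17.57
ee_pos: [0.5459, 0.1492, 0.0618]
eef_rot: [0.908, 1.571, 0.095]
force: [2.1, 0.3, -2.6]
grip_width: 0.0281
```

```bash
python3 - <<'E'
from h import *
plan([.5458,.149,.06])
s=cv2.cvtColor(ctrl.camera("scene"),cv2.COLOR_RGB2BGR)
overlay(s,[],180,205,240,290,7,"pics/s8.png")
E
```

```text
t 17.5667 pos [0.5459 0.1492 0.0618] F [ 2.07  0.25 -2.6 ] M [-0.136 -0.626  0.035] w 0.0281 j6 -0.555 j1 0.202
shift cm [ 0.178 -0.026  0.006] x [ 0.  0. -1.] y [0.727 0.687 0.   ]
```

View pics/s8.png

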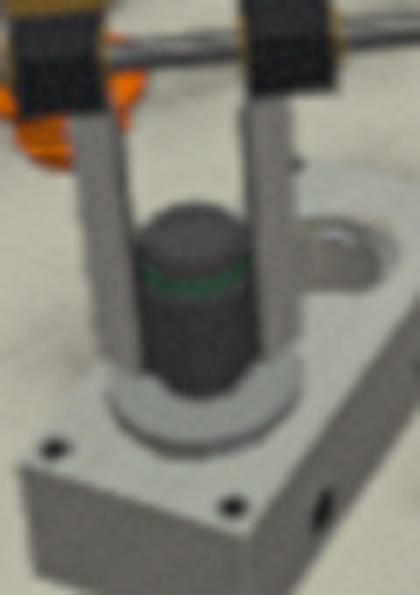

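The crop shows the collar a few millimetres above the face, level.

Emit:
play_rows(
  increments=[
    [[255,0.047,0,0,7],[255,0.047,0,0,7]],
  ],
)

```text
time_s: 17.78
ee_pos: [0.5461, 0.1492, 0.061]
eef_rot: [0.998, 1.57, -0.056]
force: [2.9, -1.0, -2.4]
grip_width: 0.0281
```

Emit:
play_rows(
  increments=[
    [[255,0.047,0,0,7],[255,0.047,0,0,7]],
  ],
)

```text
time_s: 17.95
ee_pos: [0.5463, 0.1492, 0.0602]
eef_rot: [1.267, 1.57, -0.032]
force: [4.1, -1.6, -1.5]
grip_width: 0.0279
```

```bash
python3 - <<'E'
from h import *
plan([.5458,.149,.06])
E
```

```text
t 17.95 pos [0.5463 0.1492 0.0602] F [ 4.11 -1.56 -1.46] M [-0.415 -0.887  0.066] w 0.0279 j6 -0.07 j1 0.202
shift cm [ 0.019 -0.053  0.004] x [ 0.001 -0.    -1.   ] y [0.963 0.269 0.001]
```

Emit:
play_rows(
  increments=[
    [[255,0.047,0.07,0.04,7],[255,0.047,0,0,7]],
  ],
)

```text
time_s: 18.12
ee_pos: [0.5469, 0.1491, 0.0593]
eef_rot: [1.75, 1.57, 0.207]
force: [0.9, 0.1, -0.5]
grip_width: 0.0282
```

```bash
python3 - <<'E'
from h import *
plan([.5458,.149,.06])
E
```

```text
t 18.1167 pos [0.5469 0.1491 0.0593] F [ 0.9   0.15 -0.49] M [-0.141 -0.307 -0.015] w 0.0282 j6 0.174 j1 0.201
shift cm [-0.073 -0.111  0.003] x [ 0.001  0.    -1.   ] y [1.    0.028 0.001]
```

Emit:
play_rows(
  increments=[
    [[255,0.045,0,0,7],[255,0.02,0,0,3]],
  ],
)

```text
time_s: 18.28
ee_pos: [0.5471, 0.1491, 0.0589]
eef_rot: [1.795, 1.569, 0.077]
force: [2.8, -1.3, 1.3]
grip_width: 0.0277
```

```bash
python3 - <<'E'
from h import *
plan([.5458,.149,.06])
s=cv2.cvtColor(ctrl.camera("scene"),cv2.COLOR_RGB2BGR)
overlay(s,[],180,205,240,290,7,"pics/s9.png")
E
```

```text
t 18.2833 pos [0.5471 0.1491 0.0589] F [ 2.78 -1.28  1.25] M [-0.328 -0.619  0.105] w 0.0277 j6 0.349 j1 0.202
shift cm [-0.113 -0.132  0.028] x [ 0.001  0.    -1.   ] y [ 0.989 -0.147  0.001]
```

View pics/s9.png

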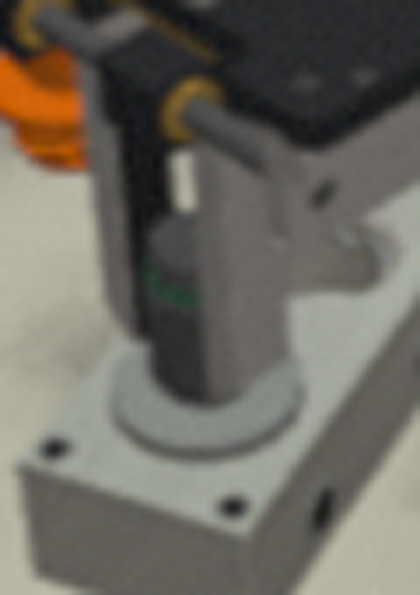

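Emit:
play_rows(
  increments=[
    [[255,0.03,0.03,0,5],[255,0.03,0,0,5]],
  ],
  newtons=11,
)

```text
time_s: 18.5
ee_pos: [0.5476, 0.1491, 0.0585]
eef_rot: [2.034, 1.569, 0.146]
force: [3.3, -0.7, 4.2]
grip_width: 0.028
```

```bash
python3 - <<'E'
from h import *
plan([.5458,.149,.06])
E
```

```text
t 18.5 pos [0.5476 0.1491 0.0585] F [ 3.34 -0.71  4.16] M [-0.235 -0.596  0.184] w 0.028 j6 0.519 j1 0.201
shift cm [-0.147 -0.171  0.068] x [ 0.002  0.    -1.   ] y [ 0.95  -0.312  0.002]
```

Emit:
play_rows(
  increments=[
    [[255,0,0.03,0,5],[255,0,0,0,5]],
  ],
)

```text
time_s: 18.67
ee_pos: [0.5477, 0.149, 0.0583]
eef_rot: [2.25, 1.57, 0.187]
force: [1.6, 0.3, 0.6]
grip_width: 0.0284
```

```bash
python3 - <<'E'
from h import *
plan([.5458,.149,.06])
E
```

```text
t 18.6667 pos [0.5477 0.149  0.0583] F [1.64 0.32 0.55] M [-0.105 -0.355  0.166] w 0.0284 j6 0.694 j1 0.201
shift cm [-0.169 -0.164  0.089] x [ 0.001  0.    -1.   ] y [ 0.881 -0.473  0.001]
```

Emit:
play_rows(
  increments=[
    [[255,0.03,0,0,6],[255,0.03,0,0,6]],
  ],
)

```text
time_s: 18.83
ee_pos: [0.5477, 0.149, 0.058]
eef_rot: [2.384, 1.569, 0.111]
force: [2.9, 0.4, 5.2]
grip_width: 0.0282
```

```bash
python3 - <<'E'
from h import *
plan([.5458,.149,.06])
s=cv2.cvtColor(ctrl.camera("scene"),cv2.COLOR_RGB2BGR);cv2.imwrite("pics/s10raw.png",s)
G=(0,255,0);out=[]
for h in (None,0,.002):
    overlay(s,[] if h is None else [((.545,.1488,.042+h,.0255),G),((.545,.1488,.048+h,.0255),G)],190,240,230,280,7,"pics/tmp.png");out.append(cv2.imread("pics/tmp.png"))
cv2.imwrite("pics/s10.png",cv2.resize(np.hstack(out),None,fx=.95,fy=.95))
E
```

```text
t 18.8333 pos [0.5477 0.149  0.058 ] F [2.93 0.44 5.21] M [ 0.233 -0.649  0.245] w 0.0282 j6 0.904 j1 0.201
shift cm [-0.204 -0.149  0.124] x [ 0.001  0.    -1.   ] y [ 0.763 -0.646  0.001]
```

View pics/s10.png

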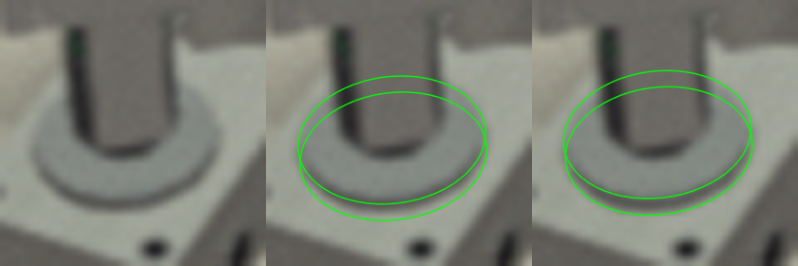

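Twist has risen to about 0.25 N m with no further sinking, which suggests the collar has met the face. I won't tighten further. I'll unload, open part way (the orange plug is close by) and check.

Emit:
play_rows(
  increments=[
    [[255,-0.05,0.02,0,-3],[255,0,0,0,0],[200,0,0,0,0],[150,0,0,0,0],[150,0,0,0,0],[150,0,0,0,0],[150,0,0,0,0]],
  ],
  newtons=8,
)

```text
time_s: 19.47
ee_pos: [0.5472, 0.1487, 0.0575]
eef_rot: [-0.683, 1.57, -2.904]
force: [-0.8, 0.4, -0.1]
grip_width: 0.0387
```

```bash
python3 - <<'E'
from h import *
plan([.5458,.149,.06])
E
```

```text
t 19.4667 pos [0.5472 0.1487 0.0575] F [-0.76  0.38 -0.08] M [-0.046 -0.038  0.004] w 0.0387 j6 0.851 j1 0.201
shift cm [-0.246 -0.132  0.065] x [-0. -0. -1.] y [ 0.796 -0.605 -0.   ]
```

Emit:
play_rows(
  increments=[
    [[150,-0.5,0,0,0],[150,-1.5,0,0,0],[150,-2.5,0,0,0],[150,-3,0,0,0],[150,-3,0,0,0],[150,-3,0,0,0],[150,0,0,0,0]],
  ],
)

```text
time_s: 20.05
ee_pos: [0.5492, 0.1492, 0.1992]
eef_rot: [2.424, 1.562, 0.203]
force: [0.6, 0.0, 1.1]
grip_width: 0.0385
```

```bash
python3 - <<'E'
from h import *
plan([.45,-.10,.2])
s=cv2.cvtColor(ctrl.camera("scene"),cv2.COLOR_RGB2BGR);cv2.imwrite("pics/s11raw.png",s)
overlay(s,[],175,205,260,300,7,"pics/s11.png")
E
```

```text
t 20.05 pos [0.5492 0.1492 0.1992] F [0.56 0.04 1.1 ] M [-0.021 -0.094  0.025] w 0.0385 j6 0.851 j1 0.201
shift cm [-0.208  7.184 25.84 ] x [ 0.009  0.002 -1.   ] y [ 0.796 -0.605  0.006]
```

View pics/s11.png

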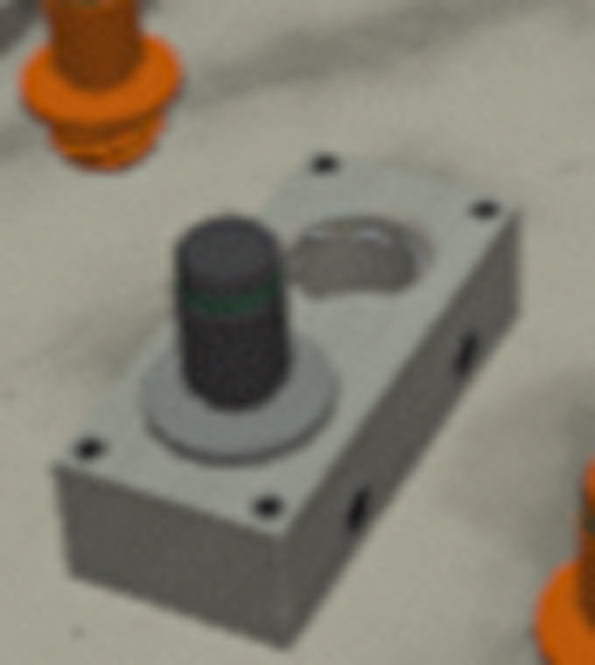

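Emit:
play_rows(
  increments=[
    [[150,0,1,3.5,0],[150,0,1,3.7,0],[150,0,1,3.7,0],[150,0,1,3.7,0],[150,0,1,3.7,0],[150,0,1,3.7,0],[150,0,1,3.7,0],[150,0,0,0,0]],
  ],
)

```text
time_s: 20.77
ee_pos: [0.4452, -0.1024, 0.192]
eef_rot: [-0.624, 1.569, -2.85]
force: [0.4, 0.3, -0.3]
grip_width: 0.0387
```

```bash
python3 - <<'E'
from h import *
plan([.45,-.10,.2])
s=cv2.cvtColor(ctrl.camera("scene"),cv2.COLOR_RGB2BGR);cv2.imwrite("pics/s12raw.png",s)
t=cv2.cvtColor(ctrl.camera("top"),cv2.COLOR_RGB2BGR);cv2.imwrite("pics/t12raw.png",t)
crop(t,135,165,235,235,7,"pics/t12.png")
s0=cv2.imread("pics/scene0_raw.png")
# registration of the body region w.r.t. start, right half (unobstructed)
for nm,a,b,(x0,y0,x1,y1) in(("scene",s0,s,(180,265,245,300)),("scene R",s0,s,(215,225,256,290)),("top R",cv2.imread("pics/top0_raw.png"),t,(190,172,230,225))):
    f=lambda i:cv2.cvtColor(i,cv2.COLOR_BGR2GRAY)[y0:y1,x0:x1].astype(np.float32)
    print(nm,cv2.phaseCorrelate(f(a),f(b),cv2.createHanningWindow((x1-x0,y1-y0),cv2.CV_32F)))
E
```

```text
t 20.7667 pos [ 0.4452 -0.1024  0.192 ] F [ 0.42  0.26 -0.31] M [ 0.008 -0.047 -0.029] w 0.0387 j6 0.349 j1 -0.306
shift cm [-0.804  0.232 -0.485] x [-0.002 -0.    -1.   ] y [ 0.793 -0.609 -0.001]
scene ((-0.0029838179255605723, 0.1452072376540059), 0.9144496501963816)
scene R ((0.5742967124583522, -0.03055092670312831), 0.8265727908522994)
top R ((-0.01449816095788492, -0.047035188732419186), 0.9767666483366931)
```

View pics/t12.png

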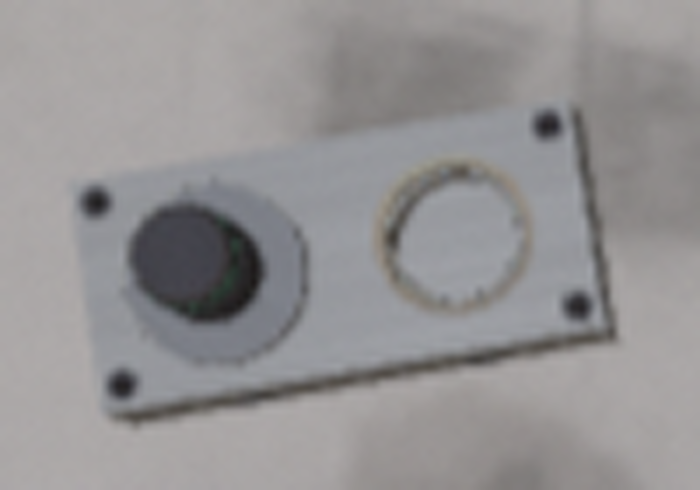

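```bash
python3 - <<'E'
from h import *
g=lambda f:cv2.GaussianBlur(cv2.cvtColor(cv2.imread(f),cv2.COLOR_BGR2GRAY).astype(np.float32),(0,0),.6)
s=g("pics/s12raw.png");t=g("pics/t12raw.png")
def dot(im,u,v,r=3):
    u0,v0=int(round(u)),int(round(v)); a=im[v0-r:v0+r+1,u0-r:u0+r+1]; wgt=np.clip(np.percentile(a,60)-a-15,0,None); Y,X=np.mgrid[v0-r:v0+r+1,u0-r:u0+r+1]; return np.array([(X*wgt).sum(),(Y*wgt).sum()])/wgt.sum()
T=[dot(t,135+x/7-.4,165+y/7-.4) for x,y in((95,202),(547,125),(577,305),(122,385))]
S=[dot(s,175+x/7-.4,205+y/7-.4) for x,y in((267,508),(90,450),(323,163),(485,210))]
W=np.array([w("top",*q,.042) for q in T]); print(W.round(4))
P=p("scene",W); 
for q in P: 
    d=np.array(S)-q; i=np.argmin(np.linalg.norm(d,axis=1)); print(q.round(2),d[i].round(2))
E
```

```text
[[0.5666 0.1851 0.042 ]
 [0.5922 0.0595 0.042 ]
 [0.5413 0.0488 0.042 ]
 [0.5155 0.1745 0.042 ]]
[186.2  269.41] [ 0.88 -0.37]
[219.95 228.65] [ 0.92 -0.59]
[243.15 235.06] [1.36 0.14]
[211.81 277.75] [ 1.06 -0.66]
```

```bash
python3 - <<'E'
from h import *
s=cv2.imread("pics/s12raw.png"); x0,y0,x1,y1=190,228,228,275;k=8
out=[]
L=np.array([.5469,.149]); corr=np.array([.95,-.5])
for h in (0,.0015,.003):
    im=cv2.resize(s[y0:y1,x0:x1],None,fx=k,fy=k,interpolation=cv2.INTER_CUBIC)
    for z,r in((0,.0255),(.006,.0255),(.053,.014)):
        q=p("scene",ring(*L,.042+h+z,r))+corr; 
        if z==.053: print(h,"top v",q[:,1].min().round(2),"u",q[:,0].min().round(2),q[:,0].max().round(2))
        if z==0: print("   bottom v",q[:,1].max().round(2))
        q=(q-[x0,y0]+.5)*k-.5
        cv2.polylines(im,[np.round(q*8).astype(np.int32)],True,(0,255,0),1,cv2.LINE_AA,3)
    out.append(im)
im=np.hstack(out);cv2.imwrite("pics/u1.png",cv2.resize(im,None,fx=780/im.shape[1],fy=780/im.shape[1],interpolation=cv2.INTER_AREA))
g=cv2.cvtColor(s,cv2.COLOR_BGR2GRAY)
print(g[230:242,203:213]); print(g[262:276,203:213])
E
```

```text
bottom v 271.77
0 top v 234.45 u 198.66 214.7
   bottom v 271.16
0.0015 top v 233.79 u 198.59 214.65
   bottom v 270.54
0.003 top v 233.13 u 198.52 214.59
[[158 159 158 158 158 160 157 159 157 158]
 [157 160 156 159 158 161 158 158 159 157]
 [158 158 160 159 161 162 161 159 158 159]
 [158 159 158 156 158 160 159 159 159 156]
 [161 158 156 151 148 152 156 158 156 153]
 [156 149 141 132 121 123 133 140 146 144]
 [132 109  90  82  79  78  81  91 108 125]
 [ 84  69  61  60  60  59  57  61  73  93]
 [ 62  62  62  65  64  64  63  61  61  66]
 [ 66  66  65  64  65  65  63  64  64  64]
 [ 64  65  63  67  66  65  65  62  65  61]
 [ 65  63  65  66  64  64  64  66  65  61]]
[[102  75  54  42  39  43  46  47  54  70]
 [119 107  88  74  72  69  71  77  87 103]
 [123 121 119 114 110 104 108 118 119 121]
 [120 122 123 122 121 120 120 121 124 121]
 [122 120 122 124 123 124 123 122 122 121]
 [123 124 121 122 123 123 121 120 122 119]
 [116 117 119 119 119 118 116 116 115 115]
 [ 92  97 101 108 108 107 105 101  97  89]
 [ 85  80  80  85  80  81  82  83  83  87]
 [117 106 103 101  96  95 101 107 112 115]
 [140 139 137 136 136 137 140 140 140 142]
 [145 144 144 144 145 146 147 146 146 146]
 [142 142 142 141 144 146 144 146 148 143]
 [141 143 141 143 146 146 144 144 138 126]]
```

View pics/u1.png

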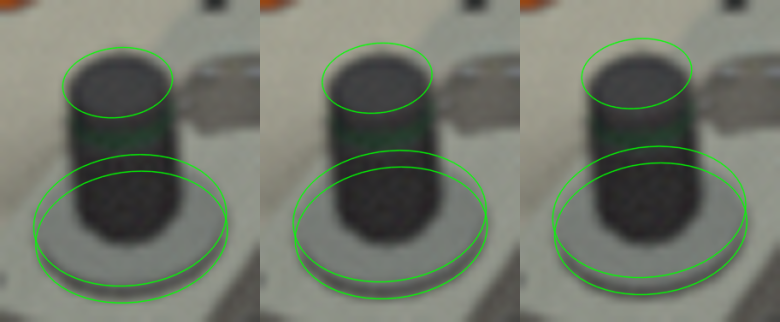

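Both edges fit home. The collar's lower edge measures 271.5 px against a predicted 271.8 at h = 0, and the handle top is no higher than predicted for home. Next: check the bystanders, then hand in.

```bash
python3 - <<'E'
from h import *
a=cv2.imread("pics/top0_raw.png");b=cv2.imread("pics/t12raw.png")
f=lambda i,r:cv2.cvtColor(i,cv2.COLOR_BGR2GRAY)[r[1]:r[3],r[0]:r[2]].astype(np.float32)
for n,r in(("micrometer",(325,90,362,160)),("bottle",(262,105,294,142)),("ring",(222,276,262,316))):
    print(n,[round(x,2) for x in cv2.phaseCorrelate(f(a,r),f(b,r))[0]],cv2.absdiff(f(a,r),f(b,r)).mean().round(2))
cv2.imwrite("pics/t12full.png",cv2.resize(b,(768,576)))
E
```

```text
micrometer [-0.02, -0.05] 12.78
bottle [-0.28, 0.16] 12.59
ring [-0.22, 0.09] 21.56
```

View pics/t12full.png

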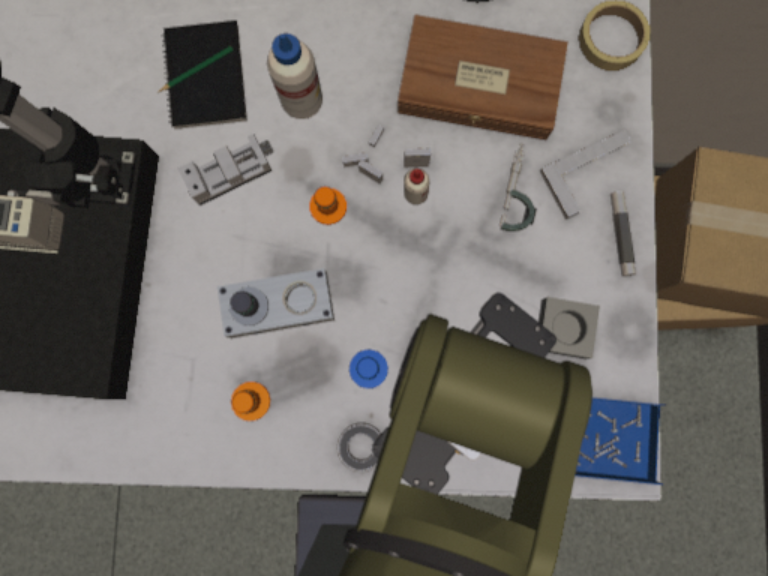

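The top view shows the gauge upright in the left port at (243,303). The body, bystanders and look-alikes are in their places, and the arm is clear of everything.

```bash
python3 - <<'E'
from station import ctrl
print(ctrl.hand_in())
E
```

```text
the job is handed in; nothing more can be done
None
```

I screwed the steel gauge home in the left port, let go and handed the job in at about 21 s of the 72 s; no verdict is reported.

- **Right port, tried first:** the gauge bound after about 60° of turn, well above home. Twist rose to 0.2–0.27 N m with no sinking, so I turned it back and lifted it out without forcing it.
- **Left port:** the gauge sank steadily for about 150° with twist under about 0.1 N m. I stopped when the twist rose to about 0.25 N m and the sinking all but stopped. That is more twist than I meant to use at home. I estimate it kept the contact force under 60 N, but I had no way to measure it.

**Last checks:**
- **Seating:** the collar's lower edge fits home to about 0.3 px, which allows a height of up to about 0.6 mm. The handle's top edge would put the gauge about 2 mm lower than home. The two disagree by about 1 px, but neither shows it standing too high.
- **Body:** two of the three image comparisons show no shift (0.15 px or less). The third, a scene crop partly covered by the gauge, gave 0.6 px, which I took to be the gauge.
- **Bystanders:** the micrometer, ring gauge and oil bottle shifted less than 0.4 px against the first picture. The arm partly covered the ring gauge.
- **Robot:** the gripper was clear of everything at hand-in.

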